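# Dispense three embedding cassettes with the sprung lever

### The arm

A 6-joint arm with a two-finger parallel gripper is mounted at the origin on a cart in front of the work surface, level with it; the furniture and walls round the work are solid. World frame = base frame: x ahead of the robot, y to its left, z up, the work surface at z = 0. Lengths are in mm, angles in rad, forces in N, time in s.
With the tool pointing down it reaches from about 300 to 775 mm from the base axis. Payload 14.6 kg.
Tool frame: the origin (TCP) lies on the centre line of the jaws, within the pads' length; the fingertips stand 8 mm ahead of it and the grasp point (between the pads) lies 11 mm behind it; z points along the fingers, y is the line along which they close (so a half turn about z gives the same grasp; the last joint's range is limited). The gripper opens to 94 mm and grips with 3 to 60 N. Pads are 16 mm wide; open, the fingers measure 119 mm over their backs; the gripper's body (75 mm by 177 mm) begins 78 mm behind the grasp point.
Start: joints at [-1.303, 0.3, 1.521, -0, 1.321, -0.067], TCP at [180.712, -519.454, 213.446] pointing down, gripper open.
Joint ranges: [-3.03, 3.03], [-0.79, 2.21], [0.23, 2.52], [-1.04, 4.18], [0, 3.07], [-2.55, 2.55]. Speed limits (rad/s): [2.22, 2.22, 2.57, 3.14, 3.14, 3.14].

### API

Orientations are given as [roll, pitch, yaw] about the fixed x, y, z axes, in that order (R = Rz(yaw) Ry(pitch) Rx(roll)).
In Python, from cell import manip gives the robot as it stands.
- The arm moves only by the tool jog_arm, never from a script. Its argument "rows" is one flat list of numbers, 7 for each row, row after row: the shift along the world's x, y, z in cm, then the turn, a rotation vector about the world's x, y, z in rad, then the closure, from 0 (fully open) to 1 (shut). In form: [dx, dy, dz, rx, ry, rz, fingers, dx, dy, dz, rx, ry, rz, fingers, ...]. A call has 1 to 20 rows; each row shifts and turns the commanded pose from where the row before left it; what a row does not reach is not made up. A row lasts 1/12 s, in which the tool goes at most 41.7 mm and 7.16 degrees, less where a joint would pass 70% of its speed; a pose out of reach is approached as far as the arm can. A call with a gripper value outside its range is refused whole. The fingers move at their own pace and stop on an object; "newtons" is the grip in N (left out, the last holds). Time passes only in rows, so rows that do not move let the fingers close. It gives the time, the measured TCP pose, the force, the opening and the grip force at its end, in the units of the state.
- manip.read_state(): the state, without advancing time (a new reading comes with each control period).
- manip.camera(name): name is "scene" or "top" or "wrist"; returns (picture, depth): 384x512x3 uint8, blue, green, red; 384x512 float32, mm along the optical axis (not along the pixel's ray), 0 where there is no reading.
- manip.camera_model(name): a dict with "K" (3x3 intrinsics, pixels), "k1" (the pictures are not rectified: a ray, as slopes to the right and down, at radius r is drawn at 1 + k1 r^2 times it, then the intrinsics apply), "R" (3x3) and "t" (3): a world point X has camera coordinates R X + t. Camera axes: x right, y down, z forward; pixel columns grow to the right and rows downward; lengths in mm; the calibration is good to about 2 mm. A picture is of the moment at which its call begins: read the wrist's pose just before it. camera_model takes no time and is no camera call; for the wrist camera it gives the pose at the moment of the call.
- manip.sign_off(): hands the job in; it is judged then, once.
The state is a dict: "clock": time; "joints": joint angles; "qd": joint speeds; "effort": joint torques, N m; "eef_pos": TCP position; "eef_rot": TCP orientation; "wrist_force": force on the tool from outside, world axes, zero at the start; "moment": the same for the moment, N m; "finger_gap": finger opening in mm; "finger_force": force on a finger pad.
Only numpy, scipy, OpenCV 4.12 (cv2) and the standard library are available. Lean on these libraries where they do the work, as an engineer would, in place of code of your own. Each camera call takes 0.05 s, during which the arm holds its last target. There are 200 camera calls.

### The job

Three specimens are waiting for embedding: set the small steel tray on the trolley under the mouth of the cassette dispenser's chute and let go of it, then press the dispenser's lever fully down and let it spring fully back three times, so that exactly three cassettes lie in the tray. Leave the other cassettes in the magazine, and do not push the jars or the small carton in front about.

Things in the scene. Friction and masses are not known exactly. Their poses are not given: they have to be found in the camera images.
- dispenser: White dispenser, fixed. Origin: trolley top, under the magazine's centre; x from its lever side to its back, y to its chute side, z up. Housing x -19..40, y -80..24, 80 mm tall (93 where y < -24); foot plate 4 mm thick, x -25..61, y -100..24. Metal magazine 37 (x) by 49 (y) up to z 212, with a front window. Each full stroke pushes the lowest cassette out over the chute.
- throat_rim (a point): Middle of the front rim of the open loading throat, 49 mm wide in y, which leans out of the magazine's front from x -19, z 150 to this point at dispenser x -52, y 0, z 212 mm. It overhangs the lever: press the lever with a tool leaning back, about 30 to 40 degrees from vertical, fingers pointing down and along the dispenser's +x.
- lever (a joint): Lever hinge, rad: 0 at rest (sprung up), 0.60 fully down. Axis along the dispenser's y through x +12, z 50 mm. A stroke must pass about 0.55 to drop a cassette for certain, and the lever must come back below 0.02 for the next to fall into place. Spring: about 4 N at the pad at rest, 8 N fully down.
- lever_pad (a point): Middle of the upper face of the lever's black ribbed pad (24 long in x, 28 wide in y, 8 mm thick) in front of the housing, 52 mm from the hinge axis. At rest at dispenser x -36, y 0, z 70 mm, its face sloping 17 degrees, the end away from the housing higher; fully down at about x -39, z 39 mm, sloping as much the other way.
- drop (a point): Point on the trolley top beyond the chute's mouth, at dispenser x 0, y 105, z 0 mm. Cassettes come down between 65 and 140 mm from the dispenser's origin along its y. The tray catches them best lying lengthwise along that y, its middle at y 105 to 128 mm; at 120 or more it clears the chute's lip and can be set down straight from above.
- chute_lip (a point): Lower edge of the chute's sliding face, mid-width, at dispenser x 0, y 60, z 45 mm. The chute, 37 mm wide in x, slopes down at 45 degrees from y 24, z 80; side walls about 10 mm higher, underside 3 mm lower.
- tray: Loose stainless steel tray, open at the top, 66 mm wide (its x), 110 mm long (its y), 28 mm tall (z up), walls and floor 3 mm, 0.15 kg. Origin: middle of its underside. Grip it across its 66 mm width.
- cassette_1: White slotted plastic embedding cassette, 28 (x) by 40 (y) by 6.5 mm, 10 g; origin: middle of its underside. Number 1 from the bottom of the stack of seven in the magazine, the next to come out.
- cassette_2: White slotted plastic embedding cassette, 28 (x) by 40 (y) by 6.5 mm, 10 g; origin: middle of its underside. Number 2 from the bottom of the stack of seven in the magazine.
- cassette_3: White slotted plastic embedding cassette, 28 (x) by 40 (y) by 6.5 mm, 10 g; origin: middle of its underside. Number 3 from the bottom of the stack of seven in the magazine.
- cassette_4: White slotted plastic embedding cassette, 28 (x) by 40 (y) by 6.5 mm, 10 g; origin: middle of its underside. Number 4 from the bottom of the stack of seven in the magazine.
- cassette_5: White slotted plastic embedding cassette, 28 (x) by 40 (y) by 6.5 mm, 10 g; origin: middle of its underside. Number 5 from the bottom of the stack of seven in the magazine.
- cassette_6: White slotted plastic embedding cassette, 28 (x) by 40 (y) by 6.5 mm, 10 g; origin: middle of its underside. Number 6 from the bottom of the stack of seven in the magazine.
- cassette_7: White slotted plastic embedding cassette, 28 (x) by 40 (y) by 6.5 mm, 10 g; origin: middle of its underside. Number 7 from the bottom of the stack of seven in the magazine.
- jar_1: Jar with a black cap, 53 mm across, 99 mm tall, loose, to the right of the dispenser; origin: middle of its underside. Leave it.
- jar_2: Another such jar. Leave it.
- jar_3: Another such jar. Leave it.
- needle_box: Small closed carton, 62 (x) by 105 (y) by 41 mm, loose; origin: middle of its underside. It stands in front on the side where the tray is not. Leave it.

How it is judged:
By the outcome, as a careful person would: the job done as asked, in the order asked, and still so for the second after the job is handed in, with the robot touching nothing.
It also fails if it takes over 67 s, if anything falls off the work surface, if the arm or the gripper's body presses on something with over 40 N, if the wrist force passes 120 N, or if a joint passes its speed limit or range.

## Working session

There is one attempt and no reset: what is moved stays moved. The work goes in short steps, Python scripts to look and compute and a tool call to move; the robot and the scene stay as the last step left them, time stands still between calls to the robot, and variables do not carry over. Pictures are saved under pics/ and viewed, at most 10 in all, crops included, and the job is handed in when it is done.

Besides the shell and the picture viewer there is one more tool, called after "Emit:" as name(argument=value, ...), one argument or row to a line, values as JSON. jog_arm: Moves the arm, as the interface text tells. Its arguments: {"type":"object","properties":{"rows":{"type":"array"},"newtons":{"type":"number"}},"required":["rows"]}

```bash
mkdir -p pics; ls
python3 - <<'E'
from cell import manip
import cv2,numpy as np
s=manip.read_state();print(s)
for n in("scene","top"):
    p,d=manip.camera(n);cv2.imwrite(f"pics/{n}0.png",p);np.savez(f"{n}0.npz",p=p,d=d)
    m=manip.camera_model(n);print(n,m)
E
```

```text
pics
{'clock': 0.0, 'joints': array([-1.30260906e+00,  3.00469409e-01,  1.52157187e+00, -1.07678832e-05,
        1.32069689e+00, -6.66071102e-02]), 'qd': array([ 9.09432993e-04, -8.69419828e-05,  8.06957546e-04, -1.00738967e-03,
        4.21983894e-04,  5.82446783e-04]), 'effort': array([-2.54522405e-03, -5.31799221e+01, -3.52743208e+01,  7.06912042e-02,
        2.43211380e-02, -8.08589402e-05]), 'eef_pos': array([ 180.64092359, -519.22490265,  212.89114783]), 'eef_rot': array([-3.14044898e+00, -6.58368499e-05,  3.34797011e-01]), 'wrist_force': array([-0.03819177, -0.69923548,  0.48326871]), 'moment': array([ 0.07606086, -0.00930521,  0.04835331]), 'finger_force': 0.0, 'finger_gap': 94.0281346825962}
scene {'K': array([[420.45671062,   0.        , 255.25728752],
       [  0.        , 420.45671062, 198.8061516 ],
       [  0.        ,   0.        ,   1.        ]]), 'k1': -0.15356783257889384, 'R': array([[-0.80713732, -0.59007997,  0.01830231],
       [-0.43095826,  0.56772864, -0.70139801],
       [ 0.40349017, -0.57401204, -0.71253481]]), 't': array([ 400.15204303,  358.62767094, 1070.43076703])}
top {'K': array([[387.80080455,   0.        , 251.93977829],
       [  0.        , 387.80080455, 191.44192248],
       [  0.        ,   0.        ,   1.        ]]), 'k1': 0.03023388429826533, 'R': array([[-0.00786394, -0.99995247,  0.00576408],
       [-0.99542581,  0.00727923, -0.09525997],
       [ 0.09521348, -0.00648683, -0.99543574]]), 't': array([ -40.23653494,  540.09521672, 1077.54231716])}
```

View pics/scene0.png

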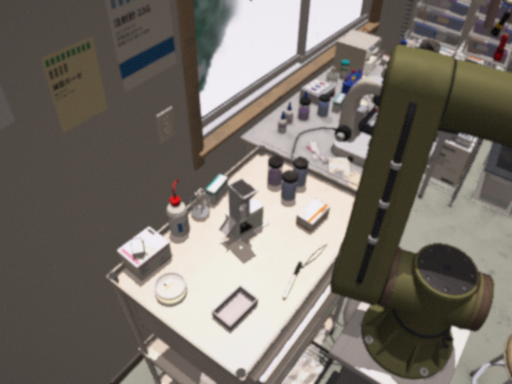

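View pics/top0.png

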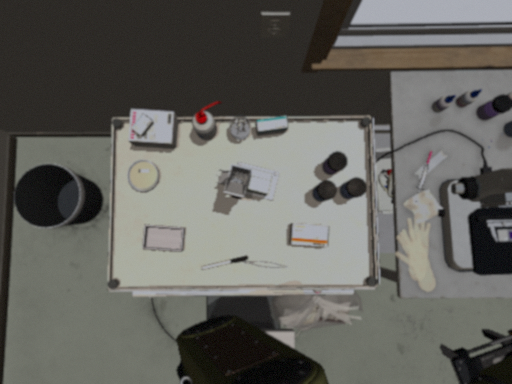

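The tray is at about (164,238) in the top view. The dispenser is at about (247,183), with its chute to the left. The jars are at (334,162), (324,191) and (352,188), and the carton is at (310,235).

```bash
cat > h.py <<'E'
import numpy as np,cv2
from cell import manip
def ray(m,uv):
    D=np.array([m["k1"],0,0,0,0.])
    n=cv2.undistortPoints(np.float64(uv).reshape(-1,1,2),m["K"],D)[:,0]
    d=np.c_[n,np.ones(len(n))]
    return -m["R"].T@m["t"],d@m["R"],   # origin, world dirs with unit optical depth
def onplane(m,uv,z):
    o,d=ray(m,uv); return o+d*((z-o[2])/d[:,2])[:,None]
def cloud(m,dep):
    h,w=dep.shape; u,v=np.meshgrid(np.arange(w),np.arange(h))
    o,d=ray(m,np.c_[u.ravel(),v.ravel()]); P=o+d*dep.reshape(-1,1)
    P[dep.ravel()<=0]=np.nan
    return P.reshape(h,w,3)
def proj(m,X):
    return cv2.projectPoints(np.float64(X).reshape(-1,1,3),cv2.Rodrigues(m["R"])[0],m["t"],m["K"],np.array([m["k1"],0,0,0,0.]))[0][:,0]
E
python3 - <<'E'
from h import *
for n in("top","scene"):
    f=np.load(n+"0.npz");m=manip.camera_model(n);P=cloud(m,f["d"])
    x,y,z=np.moveaxis(P,2,0)
    W=(x>300)&(x<850)&(y>-450)&(y<500)
    print(n,"table z",np.nanmedian(z[W&(abs(z)<25)]))
    def rect(mask,l):
        k,lab,st,c=cv2.connectedComponentsWithStats(mask.astype(np.uint8))
        for i in range(1,k):
            if st[i,4]<15: continue
            Q=P[lab==i][:,:2].astype(np.float32)
            print(l,st[i],"med",np.round(np.nanmedian(P[lab==i],0)),"rect",cv2.minAreaRect(Q))
    rect(W&(z>195)&(z<230)&(abs(y)<150),"mag")
    rect(W&(z>60)&(z<125)&(y<170)&(y>-350),"mid")
    rect(W&(z>17)&(z<50),"low")
E
python3 - <<'E'
from h import *
f=np.load("top0.npz")["p"]
cv2.imwrite("pics/topcrop.png",cv2.resize(f[130:260,130:370],None,fx=3.3,fy=3.3,interpolation=cv2.INTER_CUBIC))
E
```

```text
top table z 0.642584478009212
mag [223 164  28  34 254] med [535.  -3. 212.] rect ((548.532958984375, -6.7574920654296875), (48.94763946533203, 71.96338653564453), 75.52610778808594)
mid [192 111  23  25 337] med [709.  81. 104.] rect ((721.1066284179688, 87.68638610839844), (56.25118637084961, 61.24619674682617), 24.865327835083008)
mid [234 119  12  10  49] med [726. -10.  88.] rect ((725.3126220703125, -11.474868774414062), (20.608787536621094, 27.80194854736328), 26.19861602783203)
mid [326 152  22  21 355] med [ 611. -271.   99.] rect ((612.6953125, -273.3052062988281), (51.164852142333984, 50.19898223876953), 89.1690444946289)
mid [246 168  26  27 466] med [561. -63.  92.] rect ((563.2008056640625, -61.66310501098633), (60.68922424316406, 58.67659378051758), 76.01309967041016)
mid [217 170  12  14  46] med [578.  30.  65.] rect ((577.6688842773438, 36.152076721191406), (24.112472534179688, 36.733680725097656), 76.25227355957031)
mid [231 171  17  13 115] med [566. -10. 123.] rect ((567.7239379882812, -9.42401123046875), (38.07063293457031, 27.214019775390625), 75.69406127929688
[... 5692 characters left out ...]
8516845703125, 43.00010681152344), (9.412510871887207, 39.478153228759766), 76.19268035888672)
low [232 228  16   9  76] med [553.   9.  31.] rect ((553.6721801757812, 1.0893878936767578), (46.38246154785156, 22.065143585205078), 43.091983795166016)
low [106 249 130 126 866] med [672. 349.  28.] rect ((534.7412109375, 270.8349914550781), (179.22048950195312, 469.4647216796875), 89.79674530029297)
low [154 271  33  31 741] med [588. 271.  31.] rect ((591.7839965820312, 267.73974609375), (86.80255126953125, 88.62076568603516), 60.814659118652344)
low [211 285  48  43 344] med [414. 211.  27.] rect ((412.0215759277344, 207.63916015625), (114.53226470947266, 69.72863006591797), 85.4797592163086)
```

View pics/topcrop.png

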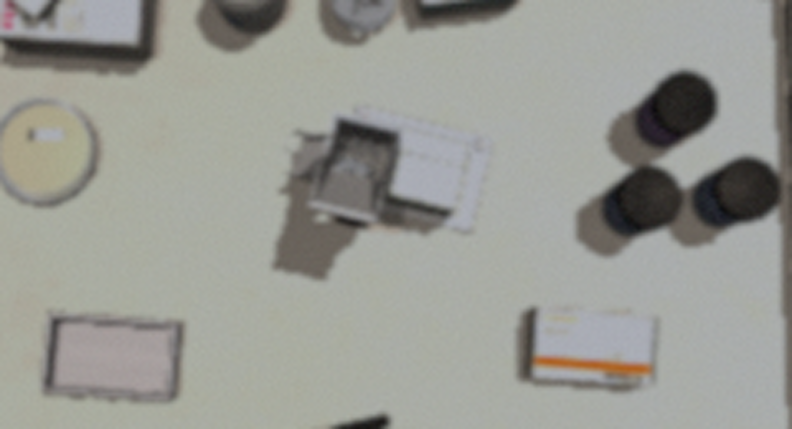

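Both views agree. The dispenser origin comes out near (565,-11) with yaw about -14.3°, and the tray is near (412,207.5) with yaw about -4.8°. Next I'll check how close the bottle is to the placing pose and measure how high the tray's rim and the pad stand.

```bash
cat >> h.py <<'E'
a=np.radians(-14.3); DX=np.array([np.cos(a),np.sin(a),0]); DY=np.array([-np.sin(a),np.cos(a),0]); O=np.array([564.8,-11,0])
def disp(P): return np.stack([(P-O)@DX,(P-O)@DY,P[...,2]],-1)
def world(x,y,z): return O+x*DX+y*DY+np.array([0,0,z])
E
python3 - <<'E'
from h import *
for n in("top","scene"):
    f=np.load(n+"0.npz");m=manip.camera_model(n);P=cloud(m,f["d"]);Q=disp(P)
    q=Q.reshape(-1,3);q=q[~np.isnan(q[:,0])]
    for lo,hi in((20,60),(60,90),(90,120),(120,250)):
        s=q[(q[:,2]>lo)&(q[:,2]<hi)&(q[:,1]>62)&(q[:,1]<190)&(q[:,0]>30)&(q[:,0]<200)]
        if len(s): print(n,lo,hi,len(s),"minx",np.sort(s[:,0])[:4].round(),"y",s[np.argmin(s[:,0]),1].round(),"max z",s[:,2].max().round())
    s=q[(q[:,2]>40)&(q[:,2]<100)&(abs(q[:,1])<13)&(q[:,0]>-70)&(q[:,0]<-22)]
    print("pad",len(s),np.percentile(s,[5,50,95],axis=0).round(1) if len(s) else "")
    r=P.reshape(-1,3); r=r[(abs(r[:,0]-412)<50)&(abs(r[:,1]-207)<70)&(r[:,2]>18)]
    print("rim z",np.percentile(r[:,2],[50,90]), "table nearby")
    p=world(0,123,0);print(p)
E
```

```text
top 20 60 155 minx [99. 99. 99. 99.] y 134.0 max z 59.0
top 60 90 65 minx [99. 99. 99. 99.] y 137.0 max z 89.0
top 90 120 267 minx [100. 100. 100. 101.] y 126.0 max z 120.0
top 120 250 175 minx [114. 115. 115. 115.] y 137.0 max z 183.0
pad 21 [[-47.9 -11.5  68.3]
 [-45.7  -0.1  72.8]
 [-43.   11.   75. ]]
rim z [29.59029527 32.37524464] table nearby
[595.18087856 108.18893496   0.        ]
scene 20 60 257 minx [98. 98. 98. 98.] y 134.0 max z 60.0
scene 60 90 146 minx [97. 98. 99. 99.] y 136.0 max z 90.0
scene 90 120 228 minx [ 99. 100. 100. 101.] y 136.0 max z 119.0
scene 120 250 143 minx [115. 116. 116. 116.] y 135.0 max z 182.0
pad 57 [[-48.1 -11.1  65.7]
 [-38.2   1.2  70.7]
 [-24.9  12.2  74.8]]
rim z [27.72353299 31.19146724] table nearby
[595.18087856 108.18893496   0.        ]
```

Emit:
jog_arm(
  rows=[1.16,3.6,0,0,0,0.0576,0,1.16,3.6,0,0,0,0.0576,0,1.16,3.6,0,0,0,0.0576,0,1.16,3.6,0,0,0,0.0576,0,1.16,3.6,0,0,0,0.0576,0,1.16,3.6,0,0,0,0.0576,0,1.16,3.6,0,0,0,0.0576,0,1.16,3.6,0,0,0,0.0576,0,1.16,3.6,0,0,0,0.0576,0,1.16,3.6,0,0,0,0.0576,0,1.16,3.6,0,0,0,0.0576,0,1.16,3.6,0,0,0,0.0576,0,1.16,3.6,0,0,0,0.0576,0,1.16,3.6,0,0,0,0.0576,0,1.16,3.6,0,0,0,0.0576,0,1.16,3.6,0,0,0,0.0576,0,1.16,3.6,0,0,0,0.0576,0,1.16,3.6,0,0,0,0.0576,0,1.16,3.6,0,0,0,0.0576,0,1.16,3.6,0,0,0,0.0576,0],
  newtons=25,
)

```text
clock: 1.77
eef_pos: [412.7, 202.7, 213.2]
eef_rot: [-3.141, 0.0, 1.49]
wrist_force: [0.4, -0.8, 0.5]
finger_gap: 93.9
finger_force: 0.0
```

Run:
```python
from h import *
s=manip.read_state();print(s["eef_pos"],s["eef_rot"])
m=manip.camera_model("wrist");p,d=manip.camera("wrist");cv2.imwrite("pics/w1.png",p)
P=cloud(m,d);z=P[...,2]
M=((z>20)&(z<36)&(abs(P[...,0]-412)<70)&(abs(P[...,1]-207)<85)).astype(np.uint8)
Q=P[M>0];print(len(Q),cv2.minAreaRect(Q[:,:2].astype(np.float32)),np.median(Q[:,2]),"rng",Q.min(0),Q.max(0))
```

```text
[412.66207898 202.67585218 213.21379244] [-3.14138865e+00  1.41851413e-04  1.49015682e+00]
1046 ((412.26055908203125, 204.7024688720703), (110.39937591552734, 67.44849395751953), 85.41321563720703) 30.105423295161984 rng [374.74701459 147.59773339  20.09405518] [449.72740267 262.2692632   32.51108715]
```

View pics/w1.png

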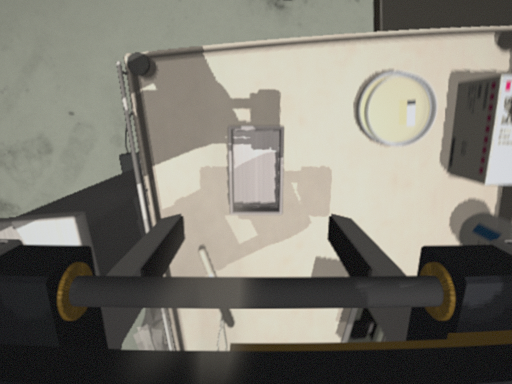

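The wrist view shows the tray at (228–284, 125–213) with both sides free for the fingers. Its centre is near (412,206) and its yaw matches the tool's. I'll descend and grip it.

Emit:
jog_arm(
  rows=[0,0.3,-3,0,0,0,0,0,0,-3.5,0,0,0,0,0,0,-3.5,0,0,0,0,0,0,-3.5,0,0,0,0,0,0,-3,0,0,0,0,0,0,-2,0,0,0,0,0,0,-1.0,0,0,0,0,0,0,-0.4,0,0,0,0,0,0,0,0,0,0,0,0,0,0,0,0,0,0.3,0,0,0,0,0,0,0.5,0,0,0,0,0,0,1,0,0,0,0,0,0,1,0,0,0,0,0,0,1,0,0,0,0,0,0,1],
  newtons=25,
)

```text
clock: 3.07
eef_pos: [413.0, 203.6, 15.0]
eef_rot: [3.141, -0.0, 1.487]
wrist_force: [-1.5, -0.7, 6.9]
finger_gap: 65.9
finger_force: 25.0
```

Emit:
jog_arm(
  rows=[0,0,0,0,0,0,1,0,0,0,0,0,0,1],
)

```text
clock: 3.23
eef_pos: [413.0, 203.7, 15.0]
eef_rot: [3.141, -0.0, 1.487]
wrist_force: [-1.5, -0.5, 6.7]
finger_gap: 65.6
finger_force: 25.0
```

Emit:
jog_arm(
  rows=[0,0,1,0,0,0,1,0,0,2,0,0,0,1,0,0,2.5,0,0,0,1,0.6,-0.3,1.5,0,0,-0.01,1,1.2,-0.65,0,0,0,-0.012,1,1.8,-0.95,0,0,0,-0.016,1,2,-1.1,0,0,0,-0.016,1,2,-1.1,0,0,0,-0.016,1,2,-1.1,0,0,0,-0.016,1,2,-1.1,0,0,0,-0.016,1,2,-1.1,0,0,0,-0.016,1,1.8,-0.95,0,0,0,-0.016,1,1.4,-0.75,0,0,0,-0.016,1,0.8,-0.4,0,0,0,-0.016,1,0.4,-0.2,0,0,0,0,1,0,0,0,0,0,0,1,0,0,0,0,0,0,1],
)

```text
clock: 4.65
eef_pos: [592.2, 106.7, 84.0]
eef_rot: [-3.141, 0.0, 1.321]
wrist_force: [-0.9, 1.2, -1.6]
finger_gap: 66.0
finger_force: 25.0
```

Run:
```python
from h import *
print(manip.read_state()["eef_pos"],manip.read_state()["eef_rot"])
for n in ("wrist","scene"):
    m=manip.camera_model(n);p,d=manip.camera(n);cv2.imwrite(f"pics/{n}2.png",p)
    P=cloud(m,d);Q=disp(P);z=P[...,2]
    M=(z>85)&(z<118)&(abs(Q[...,0])<45)&(Q[...,1]>60)&(Q[...,1]<195)
    q=Q[M]; print(n,len(q),np.percentile(q,[1,50,99],axis=0).round(1) if len(q) else 0)
    if len(q): print(cv2.minAreaRect(q[:,:2].astype(np.float32)))
```

```text
[592.18730079 106.67563862  83.99411419] [-3.14075079e+00  2.62782479e-04  1.32126818e+00]
wrist 5947 [[-43.3  67.2  85.7]
 [ -0.3 128.   99.1]
 [ 41.2 177.3 117. ]]
((-0.9201736450195312, 121.83715057373047), (88.14926147460938, 111.20272827148438), 0.04032828286290169)
scene 284 [[-43.8  71.7  85.4]
 [-11.2 144.3  95.7]
 [ 39.9 180.3 115. ]]
((-1.3758735656738281, 128.98622131347656), (88.84831237792969, 110.82256317138672), 9.662200927734375)
```

Emit:
jog_arm(
  rows=[0,0,-1.5,0,0,0,1,0,0,-2,0,0,0,1,0,0,-1.5,0,0,0,1,0,0,-0.9,0,0,0,1,0,0,-0.5,0,0,0,1,0,0,-0.3,0,0,0,1,0,0,-0.2,0,0,0,1,0,0,0,0,0,0,1,0,0,0,0,0,0,1],
)

```text
clock: 5.5
eef_pos: [593.0, 106.6, 16.1]
eef_rot: [3.141, -0.0, 1.321]
wrist_force: [0.7, -0.9, -1.5]
finger_gap: 66.0
finger_force: 25.0
```

Emit:
jog_arm(
  rows=[0,0,-0.1,0,0,0,1,0,0,-0.05,0,0,0,1,0,0,0,0,0,0,0.3,0,0,0,0,0,0,0.1,0,0,0,0,0,0,0,0,0,0,0,0,0,0,0,0,0,0,0,0,0,0,0,0.5,0,0,0,0,0,0,1.5,0,0,0,0,0,0,3,0,0,0,0,0,0,3,0,0,0,0,0,0,3,0,0,0,0,0,0,3,0,0,0,0],
)

```text
clock: 6.58
eef_pos: [592.5, 106.5, 155.8]
eef_rot: [3.141, -0.0, 1.321]
wrist_force: [-0.8, 0.8, 0.6]
finger_gap: 94.1
finger_force: 0.0
```

Emit:
jog_arm(
  rows=[-3,0,0,0,0,0.12,0.5,-3,0,0,0,0,0.121,1,-3,0,0,0,0,0.121,1,-3,0,0,0,0,0.121,1,-0.16,-1,0,0,0,0.121,1,-0.16,-1,0,0,0,0.121,1,-0.16,-1,0,0,0,0.121,1,-0.16,-1,0,0,0,0.121,1,-0.16,-1,0,0,0,0.121,1,-0.16,-1,0,0,0,0.121,1,-0.16,-1,0,0,0,0.121,1,-0.16,-1,0,0,0,0.121,1,-0.16,-1,0,0,0,0.121,1,0,0,0,-0.0252,-0.0987,0,1,0,0,0,-0.0252,-0.0987,0,1,0,0,0,-0.0252,-0.0987,0,1,0,0,0,-0.0252,-0.0987,0,1,0,0,0,-0.0252,-0.0987,0,1,0,0,0,-0.0252,-0.0987,0,1,0,0,0,0,0,0,1],
)

```text
clock: 8.25
eef_pos: [456.4, 16.9, 153.0]
eef_rot: [-3.14, 0.614, 2.894]
wrist_force: [-0.8, 0.0, -0.0]
finger_gap: 0.5
finger_force: 0.0
```

```bash
cat > st.py <<'E'
from h import *
from scipy.spatial.transform import Rotation as R
s=manip.read_state();r=R.from_euler("xyz",s["eef_rot"]).as_matrix()
print(s["clock"].__round__(2),"disp",disp(s["eef_pos"]).round(1),"toolz disp",[round(float(r[:,2]@v),3) for v in(DX,DY)],r[2,2].round(3),"tooly",[round(float(r[:,1]@v),3) for v in(DX,DY)],"F",s["wrist_force"].round(1),"j",s["joints"].round(2))
t=world(-36,0,150); print("delta cm to above pad",(t-s["eef_pos"])/10)
E
python3 st.py
python3 - <<'E'
from h import *
p,d=manip.camera("scene");cv2.imwrite("pics/s3.png",cv2.resize(p[150:300,150:350],None,fx=3,fy=3,interpolation=cv2.INTER_CUBIC))
m=manip.camera_model("scene")
for n in("top","scene"):
    m=manip.camera_model(n);p,d=manip.camera(n);Q=disp(cloud(m,d))
    M=(Q[...,2]>17)&(Q[...,2]<36)&(abs(Q[...,0])<55)&(Q[...,1]>62)&(Q[...,1]<200);q=Q[M]
    print(n,len(q),cv2.minAreaRect(q[:,:2].astype(np.float32)))
E
```

```text
8.25 disp [-111.9    0.2  153. ] toolz disp [0.576, -0.0] -0.817 tooly [-0.001, 1.0] F [-0.8  0.  -0. ] j [ 0.06 -0.1   2.24 -0.42  0.44 -0.94]
delta cm to above pad [ 7.35165899 -1.89745135 -0.29821928]
top 211 ((-2.6644821166992188, 124.41714477539062), (67.46153259277344, 110.97785949707031), 0.2155308574438095)
scene 316 ((-3.3483409881591797, 125.60537719726562), (112.59388732910156, 71.05833435058594), 89.55398559570312)
```

View pics/s3.png

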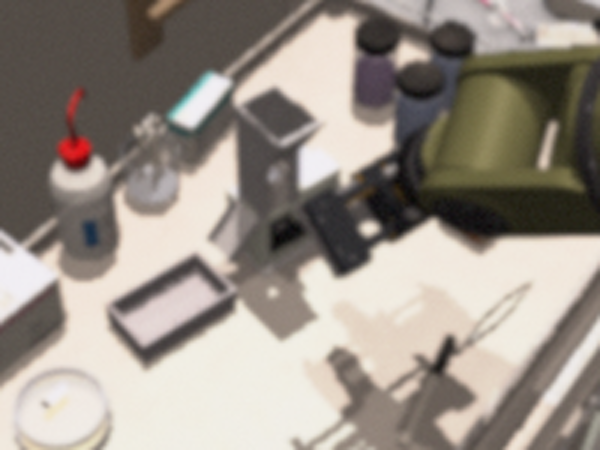

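The scene crop shows the tray at (175,308), just beyond the chute's mouth. It measures (-3,125) in the dispenser frame and lies square to it. The closed gripper leans in front of the lever, so I'll approach the pad.

Emit:
jog_arm(
  rows=[0.8,-0.2,-0.7,0,0,0,1,1.5,-0.4,-1.2,0,0,0,1,1.9,-0.48,-1.4,0,0,0,1,1.7,-0.44,-1.3,0,0,0,1,0.9,-0.25,-0.7,0,0,0,1,0.45,-0.1,-0.3,0,0,0,1,0,0,0,0,0,0,1,0,0,0,0,0,0,1],
)

```text
clock: 9.07
eef_pos: [530.9, -2.4, 98.2]
eef_rot: [-3.14, 0.61, 2.893]
wrist_force: [-0.3, 0.1, 0.1]
finger_gap: 0.8
finger_force: 0.0
```

```bash
python3 st.py
```

```text
9.07 disp [-34.9  -0.   98.2] toolz disp [0.573, -0.001] -0.819 tooly [0.0, 1.0] F [-0.3  0.1  0.1] j [-0.    0.18  2.11 -0.51  0.29 -0.88]
delta cm to above pad [-0.10186754  0.02748968  5.18125719]
```

Emit:
jog_arm(
  rows=[0,0,-0.8,0,0,0,1,0,0,-0.8,0,0,0,1,-0.1,0.03,-0.8,0,0,0,1,-0.1,0.02,-0.8,0,0,0,1,0,0,-0.6,0,0,0,1,0,0,-0.4,0,0,0,1,0,0,0,0,0,0,1],
)

```text
clock: 9.65
eef_pos: [529.0, -1.5, 56.8]
eef_rot: [-3.141, 0.613, 2.893]
wrist_force: [-3.0, 2.0, 7.0]
finger_gap: 0.5
finger_force: 3.4
```

Emit:
jog_arm(
  rows=[0,0,-0.2,0,0,0,1,0,0,-0.2,0,0,0,1,0,0,-0.1,0,0,0,1,0,0,0,0,0,0,1],
)

```text
clock: 9.98
eef_pos: [529.4, -1.6, 52.6]
eef_rot: [-3.141, 0.614, 2.893]
wrist_force: [-1.4, 0.2, 7.2]
finger_gap: 0.6
finger_force: 3.6
```

Emit:
jog_arm(
  rows=[0,0,-0.15,0,0,0,1,0,0,-0.15,0,0,0,1,0,0,0,0,0,0,1],
)

```text
clock: 10.23
eef_pos: [529.8, -1.6, 50.0]
eef_rot: [-3.141, 0.615, 2.893]
wrist_force: [-2.0, -0.1, 8.6]
finger_gap: 0.7
finger_force: 4.6
```

Emit:
jog_arm(
  rows=[0,0,-0.15,0,0,0,1,0,0,-0.15,0,0,0,1,0,0,0,0,0,0,1],
)

```text
clock: 10.48
eef_pos: [530.4, -1.7, 48.7]
eef_rot: [-3.141, 0.618, 2.893]
wrist_force: [-22.0, 2.5, 40.0]
finger_gap: 0.4
finger_force: 22.0
```

The force jumped, so the lever is at its hard stop. I'll raise the tool clear and check the tray.

Emit:
jog_arm(
  rows=[0,0,0.5,0,0,0,1,0,0,0.8,0,0,0,1,0,0,0.9,0,0,0,1,0,0,0.9,0,0,0,1,0,0,0.9,0,0,0,1,0,0,0.8,0,0,0,1,0,0,0.3,0,0,0,1,0,0,0,0,0,0,1,0,0,0,0,0,0,1,0,0,0,0,0,0,1],
)

```text
clock: 11.32
eef_pos: [528.6, -1.6, 95.7]
eef_rot: [-3.141, 0.611, 2.893]
wrist_force: [0.0, 0.1, -0.1]
finger_gap: 0.3
finger_force: 0.0
```

```bash
python3 st.py
cat > chk.py <<'E'
from h import *
import sys
L=[]
for n in("top","scene"):
    m=manip.camera_model(n);p,d=manip.camera(n);Q=disp(cloud(m,d))
    b,t=proj(m,[world(0,0,60),world(0,120,10)]).mean(0),0
    u,v=np.int32(b); c=p[v-45:v+45,u-60:u+60]; L.append(cv2.resize(c,(400,300),interpolation=cv2.INTER_CUBIC))
    M=(abs(Q[...,0]+3)<26)&(abs(Q[...,1]-124)<48);q=Q[M][:,2]
    print(n,"tray inside z hist",np.histogram(q,[-5,2,5,8,11,14,18,25,40])[0])
    M=(abs(Q[...,1])<13)&(Q[...,0]>-55)&(Q[...,0]<-25)&(Q[...,2]>20)&(Q[...,2]<85)
    if M.any(): print("pad",np.percentile(Q[M],[10,50,90],axis=0).round(1).tolist())
cv2.imwrite(f"pics/{sys.argv[1]}.png",np.hstack(L))
E
python3 chk.py c1
```

```text
11.32 disp [-37.4   0.2  95.7] toolz disp [0.574, -0.0] -0.819 tooly [-0.001, 1.0] F [ 0.   0.1 -0.1] j [-0.    0.18  2.12 -0.52  0.28 -0.86]
delta cm to above pad [ 0.1334952  -0.04966435  5.43106877]
top tray inside z hist [123 243 147  59  12   1   0   0]
pad [[-45.6, -12.1, 75.6], [-44.5, -11.9, 75.8], [-43.5, -11.6, 76.0]]
scene tray inside z hist [ 69 119  69  45   8   0   1   0]
pad [[-45.1, -12.4, 73.8], [-45.1, -12.4, 73.8], [-45.1, -12.4, 73.8]]
```

View pics/c1.png

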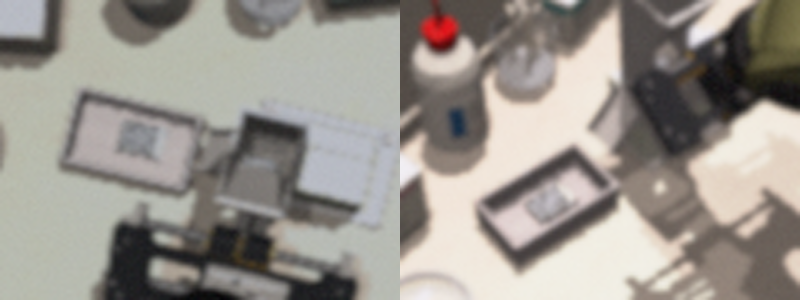

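One cassette lies in the tray, at (138,140) in the left crop, and the pad is back up. Now the second stroke.

Emit:
jog_arm(
  rows=[0,0,-0.7,0,0,0,1,0,0,-0.8,0,0,0,1,0,0,-0.8,0,0,0,1,0,0,-0.8,0,0,0,1,0,0,-0.7,0,0,0,1,0,0,-0.5,0,0,0,1,0,0,-0.3,0,0,0,1,0,0,-0.2,0,0,0,1,0,0,-0.2,0,0,0,1,0,0,0,0,0,0,1,0,0,0,0,0,0,1],
)

```text
clock: 12.33
eef_pos: [530.3, -1.7, 48.6]
eef_rot: [3.142, 0.616, 2.893]
wrist_force: [-23.1, 0.9, 42.9]
finger_gap: 0.8
finger_force: 23.9
```

Emit:
jog_arm(
  rows=[0,0,0.5,0,0,0,1,0,0,0.8,0,0,0,1,0,0,0.9,0,0,0,1,0,0,0.9,0,0,0,1,0,0,0.9,0,0,0,1,0,0,0.8,0,0,0,1,0,0,0.3,0,0,0,1,0,0,0,0,0,0,1,0,0,0,0,0,0,1,0,0,0,0,0,0,1],
)

```text
clock: 13.17
eef_pos: [528.5, -1.7, 96.3]
eef_rot: [-3.14, 0.61, 2.893]
wrist_force: [-0.4, -0.5, -0.5]
finger_gap: 0.2
finger_force: 0.0
```

```bash
python3 st.py;python3 chk.py c2
```

```text
13.17 disp [-37.4   0.1  96.3] toolz disp [0.573, -0.001] -0.819 tooly [-0.001, 1.0] F [-0.4 -0.5 -0.5] j [-0.    0.18  2.12 -0.52  0.29 -0.87]
delta cm to above pad [ 0.13807182 -0.04228792  5.37398497]
top tray inside z hist [ 86 191 175 101  25   2   0   0]
pad [[-45.6, -12.2, 75.2], [-44.5, -11.9, 76.1], [-43.4, -11.6, 76.9]]
scene tray inside z hist [ 29  77 117  72  14   1   0   0]
```

View pics/c2.png

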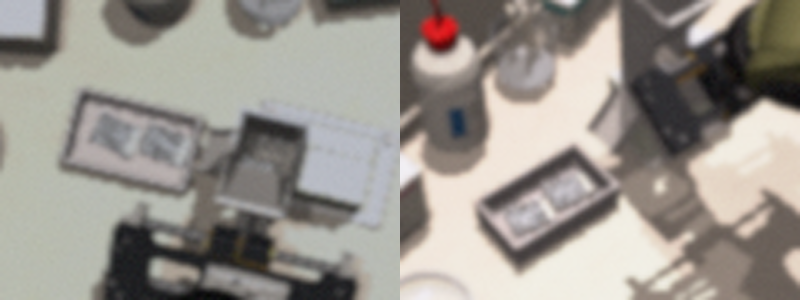

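Two cassettes now lie side by side in the tray, at (112,133) and (165,145). Now the third stroke.

Emit:
jog_arm(
  rows=[0,0,-0.7,0,0,0,1,0,0,-0.8,0,0,0,1,0,0,-0.8,0,0,0,1,0,0,-0.8,0,0,0,1,0,0,-0.7,0,0,0,1,0,0,-0.5,0,0,0,1,0,0,-0.3,0,0,0,1,0,0,-0.2,0,0,0,1,0,0,-0.25,0,0,0,1,0,0,0,0,0,0,1,0,0,0,0,0,0,1],
)

```text
clock: 14.18
eef_pos: [530.2, -1.6, 48.8]
eef_rot: [3.142, 0.616, 2.893]
wrist_force: [-20.1, 1.2, 37.1]
finger_gap: 0.4
finger_force: 20.7
```

Emit:
jog_arm(
  rows=[0,0,0.5,0,0,0,1,0,0,0.8,0,0,0,1,0,0,0.9,0,0,0,1,0,0,0.9,0,0,0,1,0,0,0.9,0,0,0,1,0,0,0.8,0,0,0,1,0,0,0.3,0,0,0,1,0,0,0,0,0,0,1,-1.2,0.3,1,0,0,0,1,-1.5,0.4,1.2,0,0,0,1,-1.5,0.4,1.2,0,0,0,1,-1.2,0.3,1,0,0,0,1,0,0,0,0,0,0,1,0,0,0,0,0,0,1],
)

```text
clock: 15.35
eef_pos: [475.1, 12.4, 141.4]
eef_rot: [-3.141, 0.612, 2.893]
wrist_force: [0.6, -0.3, -0.3]
finger_gap: 0.5
finger_force: 0.0
```

```bash
python3 st.py;python3 chk.py c3
```

```text
15.35 disp [-92.7   0.5 141.4] toolz disp [0.575, 0.0] -0.818 tooly [-0.001, 1.0] F [ 0.6 -0.3 -0.3] j [ 0.04 -0.03  2.21 -0.43  0.4  -0.93]
delta cm to above pad [ 5.48440597 -1.44999164  0.85752405]
top tray inside z hist [ 81 159 121  80  69  61  12   0]
pad [[-47.6, -9.7, 70.4], [-45.5, -0.5, 72.7], [-42.9, 9.9, 75.4]]
scene tray inside z hist [19 44 83 63 58 40  6  0]
pad [[-46.2, 0.2, 66.6], [-37.4, 6.8, 70.4], [-28.0, 11.8, 72.7]]
```

View pics/c3.png

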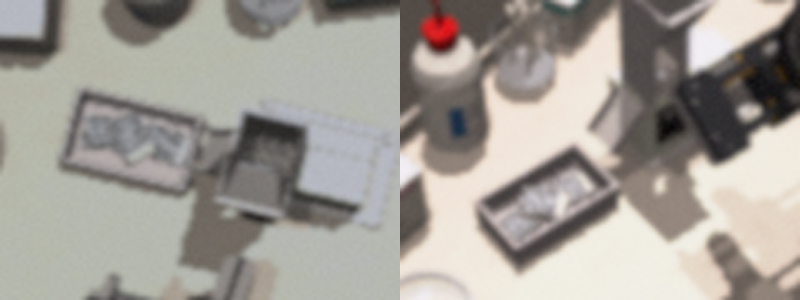

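The third cassette rests on top of the other two, inside the tray at (142,145). The lever is back at rest and the arm is clear, so I'm handing the job in.

```bash
python3 -c "
from cell import manip
print(manip.sign_off())"
```

```text
the job is handed in; nothing more can be done
None
```

The tray is under the chute and released, the lever had three full strokes and sprang back each time, three cassettes lie in the tray, and the job was handed in at about 15 s (no verdict came back).

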